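# Put the heat sink away in the roll-top parts store

## Robot

A 7-joint arm with a two-finger parallel gripper is mounted at the origin on a cart in front of the work surface, level with it; the furniture and walls round the work are solid. World frame = base frame: x ahead of the robot, y to its left, z up, the work surface at z = 0. Lengths are in m, angles in rad, forces in N, time in s.
With the tool pointing down it reaches from about 0.4 to 0.875 m from the base axis. Payload 6.5 kg.
Tool frame: the origin (TCP) lies midway between the tips of the shut fingers; the grasp point (between the pads) lies bot.grasp_offset behind it (bot.grasp_offset is the distance from the TCP to the grasp point, in m); z points along the fingers, y is the line along which they close (so a half turn about z gives the same grasp; the last joint's range is limited). The gripper opens to 88 mm and grips with 3 to 60 N. Pads are 18 mm wide; open, the fingers measure 123 mm over their backs; the gripper's body (75 mm by 187 mm) begins 45 mm behind the grasp point.
Start: joints at [-1.179, 0.536, -0.004, 1.538, 0.003, 1.067, -0.071], TCP at [0.287, 0.583, 0.208] pointing down, gripper open.
Joint ranges: [-2.7, 2.7], [-0.37, 2.16], [-1.27, 1.26], [0.24, 2.4], [-1.31, 4.45], [0.19, 1.91], [-2.76, 2.76]. Speed limits (rad/s): [2.39, 2.39, 3.14, 3.14, 3.14, 3.14, 3.14].

## Interface

Orientations are given as a unit quaternion [w, x, y, z].
In Python, from bench import bot gives the robot as it stands.
- The arm moves only by the shell command python3 -m creep 'ROWS'. ROWS is JSON, a list of rows, each an object of numbers: "rx", "ry", "rz": the turn, a rotation vector about the tool's x, y, z each as a share of 30 degrees, from -1 to 1; "tx", "ty", "tz": the shift along the tool's x, y, z each as a share of 40 cm, from -1 to 1; "hand": the closure, from -1 (fully open) to 1 (shut), so that 0 is half open. A call has 1 to 20 rows; each row shifts and turns the commanded pose from where the row before left it, along the tool's axes as they then stand; what a row does not reach is not made up. A row lasts 1/8 s, in which the tool goes at most 62.5 mm and 10.7 degrees, less where a joint would pass 70% of its speed; a pose out of reach is approached as far as the arm can. A call with a number of a shift or a turn outside -1 to 1 is refused whole. A call with a gripper value outside its range is refused whole. The fingers move at their own pace and stop on an object; the grip force is fixed at half the most. Time passes only in rows, so rows that do not move let the fingers close. It gives the time, the measured TCP pose, the force, the opening and the grip force at its end, in the units of the state.
- bot.get_state(): the state, without advancing time (a new reading comes with each control period).
- bot.capture(name): name is "scene" or "top"; returns a dict with "img" (384x512x3 uint8, red, green, blue), "depth" (384x512 float32, m along the optical axis (not along the pixel's ray), 0 where there is no reading), "intrinsics" (3x3 intrinsics, pixels), "distortion" ([k1, k2, p1, p2, k3] as OpenCV has them; the pictures are not rectified), "view" (4x4, takes a point from world to camera coordinates). Camera axes: x right, y down, z forward; pixel columns grow to the right and rows downward; lengths in m; the calibration is good to about 2 mm. A picture is of the moment at which its call begins.
- bot.finish_job(): hands the job in; it is judged then, once.
Trained networks look in the newest picture that a camera, given by its name, has taken for a name from the list of things; names that differ only in an ending like _2 or _b are one class to them, and where a whole thing is asked for, a point or a joint stands for the part that bears it (a point fixed in the world has none). Each returns a list of dicts, best first, with "conf" (0 to 1); they miss things now and then, are a little off and sometimes report something else, mostly with a low value. They report only what shows in the picture. A call takes as long as a camera call. They do not tell look-alikes from the thing itself.
- bot.recognise(thing, camera): "at" ([column, row] in pixels, amid what is visible of it).
The state is a dict: "time": time; "qpos": joint angles; "dq": joint speeds; "joint_efforts": joint torques, N m; "ee_pos": TCP position; "tcp_rot": TCP orientation; "force": force on the tool from outside, world axes, zero at the start; "wrist_torque": the same for the moment, N m; "finger_gap": finger opening in m; "gripper_force": force on a finger pad.
Only numpy, scipy, OpenCV 4.12 (cv2) and the standard library are available. Lean on these libraries where they do the work, as an engineer would, in place of code of your own. Each camera call takes 0.05 s, during which the arm holds its last target. There are 200 camera calls.

## Task

Roll the slatted door of the low parts store fully back by its handle, set the loose heat sink flat in the empty nest inside, square between its two lips like the one already stored, and roll the door fully down again. Leave the stored heat sink and the other things on the bench where they are.

Things in the scene. Friction and masses are not known exactly. Their poses are not given: they have to be found in the camera images.
- store: Grey half-round roll-top store fixed on the bench, 362 wide (y) x 180 deep (x) x 125 high. Origin: centre of underside. x points from its front (robot side) to its back, y left along the slats, z up. Side cheeks 11 thick, 340 apart, radius 90 about the track axis. Front sill: outer face 85 before the origin, 8 thick, top 58 above bench. Inner floor 35 above bench.
- track_axis (a point): Point on the axis of the door's arc track, 35 above the store's origin; axes as the store. The arc runs about the y axis through it; slats lie at radius 80 to 85. A fixed hood covers the rear from 20 degrees behind the crest; the open door goes under it, leaving the front half open to the front and from above.
- tambour (a joint): Travel of the slatted door, rad about the track axis: 0 = fully down on the sill (closed), 1.43 = fully back (open); rising values move the handle up and back. Starts at 0 to 0.25. It stays where it is left (track friction): moving it takes about 1 to 6 N at the handle.
- door_handle (a point): Centre of the door's black bar handle on the lowest slat, mid-width: a bar 16 thick, 44 long, along the store's y, 118 from the track axis, 25 clear of the slats, on two thin stems 11 either side of its middle; its flat ends can be pinched along y. Its elevation about the axis above the front horizontal = 0.384 rad + tambour: closed 109 before and 44 above the axis, open 28 behind, 115 above.
- heat_sink_center (a point): Centre (half height) of the loose heat sink to put away: pale finned metal, 42 (x) x 55 (y) x 26 (z), about 0.07 to 0.12 kg, flat on the bench right of the store, fins up and parallel to x. Its outermost fins are flat faces at y = +-26 to grip (the base, 5 high, reaches +-28).
- heat_sink: The same loose heat sink; origin at the centre of its underside, axes as above.
- free_nest_floor (a point): Centre of the upper face of the EMPTY nest's pad in the store, 38 above the bench; axes as the store. Two like nests sit 42 before the track axis, 55 left and right of mid-width; which is empty varies. Pad 60 (x) x 66 (y); lips 5 thick, 6 high on its front and rear edges, 50 apart; left and right ends open. The sink goes flat and centred, its 42 side between the lips, either way round.
- stored_sink_center (a point): Centre (half height) of the heat sink already stored in the other nest, the same size and shape as the loose one. Leave it there.
- side_cutters: Bystander: side cutters with red grips, 146 long, lying to the right. Origin: centre of underside.
- tape_amber: Bystander: roll of amber tape, 80 across, 12 high, lying flat behind the store, to the left. Origin: centre of underside.
Not all that is in view belongs to the job. What is shaped like the heat_sink but pink or turquoise is not meant.

How it is judged:
On the way, in this order (a step that is already met when the one before it is completed fails the run):
1. the door is rolled fully back (tambour above 1.25 rad) (value of joint tambour above 1.25 rad), for 0.2 s.
2. the loose heat sink sits flat and square in the empty nest (horizontal distance between heat_sink_center and free_nest_floor below 0.014 m and z of heat_sink_center in the frame of free_nest_floor between 0.009 and 0.0165 m and angle between heat_sink_center's own z axis and vertical below 0.1 rad and angle between the y axis of heat_sink_center and the y axis of free_nest_floor, either way round below 0.2 rad), for 0.2 s.
At the end, for the whole second after the job is handed in: The door is rolled down to within 0.06 rad of closed; the heat sink lies at rest flat on the pad of the nest that was empty, within 14 mm of its centre and 0.2 rad of square; the stored heat sink is within 12 mm of where it was (all of step 2 and value of joint tambour below 0.06 rad and linear speed of heat_sink below 0.02 m/s and distance of stored_sink_center from where it was at the start of the episode below 0.012 m); the robot touches nothing.
It fails at once if the stored heat sink is pushed more than 12 mm (distance of stored_sink_center from where it was at the start of the episode above 0.012 m).
It fails at once if the side cutters or the tape are moved more than 30 mm (distance of any of side_cutters, tape_amber from where it was at the start of the episode above 0.03 m).
It also fails if it takes over 72 s, if anything falls off the work surface, if the arm or the gripper's body presses on something with over 40 N, if the wrist force passes 120 N, or if a joint passes its speed limit or range.

## Working session

There is one attempt and no reset: what is moved stays moved. The work goes in short steps, Python scripts to look and compute and a shell command to move; the robot and the scene stay as the last step left them, time stands still between calls to the robot, and variables do not carry over. Pictures are saved under pics/ and viewed, at most 10 in all, crops included, and the job is handed in when it is done.

```bash
mkdir -p pics; ls; cat > h.py <<'E'
import numpy as np, cv2
from bench import bot
def cap(n,f=None):
    c=bot.capture(n)
    if f: cv2.imwrite(f'pics/{f}.png',cv2.cvtColor(c['img'],cv2.COLOR_RGB2BGR))
    return c
def ray(c,uv):
    p=cv2.undistortPoints(np.array([[uv]],float),np.array(c['intrinsics']),np.array(c['distortion'],float))[0,0]
    V=np.array(c['view']);R=V[:3,:3];o=-R.T@V[:3,3];return o,R.T@np.array([p[0],p[1],1])
def pt(c,uv,d=None):   # by depth
    if d is None:
        u,v=int(round(uv[0])),int(round(uv[1]));w=c['depth'][v-1:v+2,u-1:u+2];d=np.median(w[w>0]) if (w>0).any() else np.nan
    o,r=ray(c,uv);return o+r*d
def atz(c,uv,z):
    o,r=ray(c,uv);return o+r*(z-o[2])/r[2]
def cloud(c):
    h,w=c['depth'].shape;uu,vv=np.meshgrid(np.arange(w),np.arange(h))
    p=cv2.undistortPoints(np.stack([uu,vv],-1).reshape(-1,1,2).astype(float),np.array(c['intrinsics']),np.array(c['distortion'],float)).reshape(h,w,2)
    d=c['depth'];P=np.dstack([p[...,0]*d,p[...,1]*d,d]);V=np.array(c['view']);P=(P-V[:3,3])@V[:3,:3];P[d<=0]=np.nan;return P
def proj(c,X):
    V=np.array(c['view']);r=cv2.Rodrigues(V[:3,:3])[0]
    return cv2.projectPoints(np.array(X,float).reshape(-1,1,3),r,V[:3,3],np.array(c['intrinsics']),np.array(c['distortion'],float))[0][:,0]
E
cat > a.py <<'E'
from h import *
np.set_printoptions(precision=4,suppress=True)
for n in('scene','top'):
    c=cap(n,n+'1');P=cloud(c);V=np.array(c['view']);print(n,-V[:3,:3].T@V[:3,3],V[2,:3])
    for t in('store','door_handle','heat_sink','stored_sink_center','side_cutters','tape_amber'):
        for r in bot.recognise(t,n)[:4]: print(t,np.round(r['at']),round(r['conf'],2),pt(c,r['at']))
s=bot.get_state();print(s['time'],s['ee_pos'],s['tcp_rot'],bot.grasp_offset)
E
python3 a.py
```

```text
pics
scene [-0.0435 -1.1425  0.69  ] [ 0.4818  0.7406 -0.4684]
store [228. 191.] 0.9 [ 0.4845 -0.1538  0.098 ]
door_handle [217. 179.] 0.73 [ 0.4897 -0.0659  0.1025]
door_handle [315. 280.] 0.3 [ 0.5273 -0.5729  0.0008]
heat_sink [252. 234.] 0.78 [ 0.4746 -0.3242  0.0242]
heat_sink [272. 249.] 0.71 [ 0.487  -0.4219  0.025 ]
side_cutters [311. 283.] 0.65 [ 0.5017 -0.5846  0.011 ]
tape_amber [234. 157.] 0.46 [0.7508 0.274  0.0106]
top [ 0.4866 -0.1865  1.0822] [ 0.0933  0.0199 -0.9954]
store [210. 203.] 0.97 [ 0.5375 -0.0503  0.119 ]
door_handle [210. 209.] 0.58 [ 0.5208 -0.0512  0.1178]
heat_sink [333. 224.] 0.63 [ 0.4825 -0.4006  0.0183]
heat_sink [384. 176.] 0.62 [ 0.6261 -0.5572  0.0065]
heat_sink [296. 221.] 0.55 [ 0.4892 -0.293   0.0047]
side_cutters [389. 216.] 0.75 [ 0.5061 -0.568   0.0088]
tape_amber [121. 146.] 0.86 [ 0.7173  0.246  -0.001 ]
0.7 [0.2872 0.5831 0.2082] [-0.      0.2269  0.9739  0.    ] 0.0187
```

View pics/top1.png

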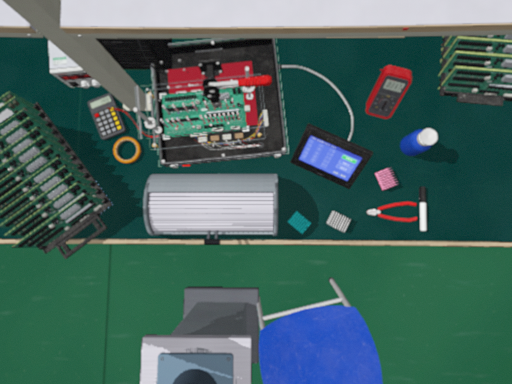

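View pics/scene1.png

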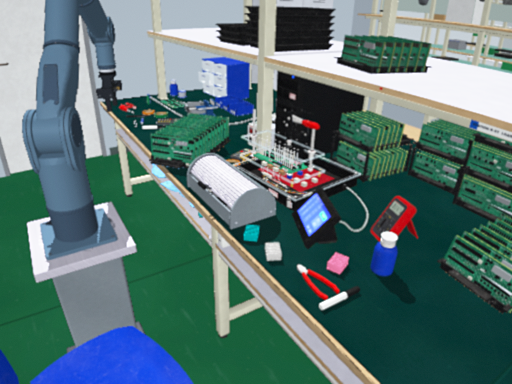

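The pale loose sink is at top (339,222) / scene (273,252). The turquoise one (299,222) and the pink one (386,179) are decoys. The store spans columns 146–278 and rows 174–236, with the handle at about (211,238). Next I fit the poses.

```bash
cat > b.py <<'E'
from h import *
from scipy.optimize import least_squares
np.set_printoptions(precision=4,suppress=True)
C={n:cap(n) for n in('scene','top')}
# two-view triangulated sink
def tri(a,b):
    oa,ra=ray(C['top'],a);ob,rb=ray(C['scene'],b)
    t=np.linalg.lstsq(np.stack([ra,-rb],1),ob-oa,rcond=None)[0];p,q=oa+ra*t[0],ob+rb*t[1];return (p+q)/2,np.linalg.norm(p-q)
print('tri sink',tri((338.5,221.5),(273,250)))
for n,c in C.items():
    P=cloud(c);im=c['img'].astype(int);hsv=cv2.cvtColor(c['img'],cv2.COLOR_RGB2HSV)
    bench=P[(abs(P[...,0]-.5)<.03)&(abs(P[...,1]+.47)<.03)];print(n,'bench z',np.nanmedian(bench[:,2]))
    m=(abs(P[...,0]-.485)<.06)&(abs(P[...,1]+.40)<.06)&(hsv[...,1]<70)&(hsv[...,2]>90)
    Q=P[m];vu=np.argwhere(m);print('sink px',m.sum(),'mean',Q.mean(0),'z pct',np.percentile(Q[:,2],[5,50,90]),'rng',vu.min(0),vu.max(0))
    if n=='top':
        cs=cv2.findContours(m.astype(np.uint8),0,1)[0];cs=max(cs,key=cv2.contourArea)[:,0].astype(float)
        W=np.array([atz(c,q,.02)[:2] for q in cs],np.float32);print('rect@z.02',cv2.minAreaRect(W))
    # store
    m=(P[...,2]>.03)&(P[...,2]<.16)&(abs(P[...,1]+.05)<.2)&(P[...,0]<.66)&(P[...,0]>.38)&(hsv[...,1]<60)
    Q=P[m];mid=Q[(abs(Q[:,1]+.05)<.14)]
    def f(p):
        cx,cz,k=p;u=mid[:,0]-cx-k*(mid[:,1]+.05);return np.hypot(u,mid[:,2]-cz)-.0855
    r=least_squares(f,[.54,.035,0],loss='soft_l1',f_scale=.003);print('arc cx,cz,slope',r.x,'res',np.median(abs(r.fun)),len(mid), 'y range',np.percentile(Q[:,1],[.2,1,99,99.8]))
    top=Q[Q[:,2]>.08];cs=top[:,:2].astype(np.float32);print('rect',cv2.minAreaRect(cs))
    # handle: dark
    m=(P[...,2]>.03)&(P[...,2]<.16)&(abs(P[...,1]+.05)<.06)&(P[...,0]<.49)&(P[...,0]>.38)&(hsv[...,2]<70)
    Q=P[m];print('handle',m.sum(),Q.mean(0),Q.min(0),Q.max(0))
    vu=np.argwhere(m);print(vu.min(0),vu.max(0))
    V=cv2.cvtColor(c['img'],cv2.COLOR_RGB2BGR)
    cv2.imwrite(f'pics/crop_{n}.png',cv2.resize(V[150:250,130:360] if n=='top' else V[140:270,180:300],None,fx=3.4 if n=='top' else 4,fy=3.4 if n=='top' else 4,interpolation=2))
a=cv2.imread('pics/crop_top.png');b=cv2.imread('pics/crop_scene.png')
E
python3 b.py
```

```text
tri sink (array([ 0.4907, -0.418 ,  0.0173]), np.float64(0.002472781904944149))
scene bench z -0.0017340238714297915
sink px 815 mean [ 0.4929 -0.4089 -0.1129] z pct [-0.2233 -0.1795  0.0252] rng [242 254] [320 285]
arc cx,cz,slope [ 0.5397  0.0359 -0.0042] res 0.0014072069087500416 1948 y range [-0.2385 -0.2374  0.1223  0.1259]
rect ((0.5124806761741638, -0.0569889098405838), (0.1758914589881897, 0.37850144505500793), 3.670762300491333)
handle 45 [ 0.438  -0.0668  0.0844] [ 0.4244 -0.1097  0.0354] [ 0.4832 -0.0327  0.0985]
[181 198] [201 221]
top bench z 0.000358319254417631
sink px 511 mean [ 0.4714 -0.4107  0.0084] z pct [-0.0028  0.0045  0.0248] rng [210 312] [243 352]
rect@z.02 ((0.4911009669303894, -0.41529351472854614), (0.062197811901569366, 0.04786575213074684), 62.8856201171875)
arc cx,cz,slope [ 0.542   0.0361 -0.0014] res 0.0016525839787834562 6244 y range [-0.2321 -0.2291  0.1267  0.1297]
rect ((0.522277295589447, -0.05099382996559143), (0.18733249604701996, 0.3644024729728699), 0.17767219245433807)
handle 89 [ 0.4333 -0.0531  0.0941] [ 0.4256 -0.0737  0.085 ] [ 0.442  -0.0316  0.0999]
[238 204] [244 219]
```

View pics/crop_top.png

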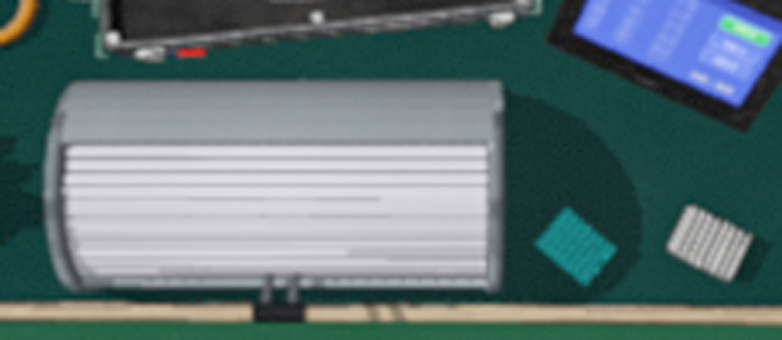

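Store axis comes out at x≈0.541, mid y≈-0.052, yaw≈0. The handle is at about (0.4335,-0.0525,0.085), and its radius about the axis (≈0.118) checks. The sink is at (0.491,-0.416), yaw about -27°. I'm moving over the handle now, turning the tool to the store's axes.

```bash
python3 -m creep '[{"rz":-0.29,"tz":-0.08,"hand":-1},{"rz":-0.29,"tz":-0.08,"hand":-1},{"rz":-0.29,"tz":-0.08,"hand":-1},{"tx":-0.03,"ty":-0.1325,"hand":-1},{"tx":-0.03,"ty":-0.1325,"hand":-1},{"tx":-0.03,"ty":-0.1325,"hand":-1},{"tx":-0.03,"ty":-0.1325,"hand":-1},{"tx":-0.03,"ty":-0.1325,"hand":-1},{"tx":-0.03,"ty":-0.1325,"hand":-1},{"tx":-0.03,"ty":-0.1325,"hand":-1},{"tx":-0.03,"ty":-0.1325,"hand":-1},{"tx":-0.03,"ty":-0.1325,"hand":-1},{"tx":-0.03,"ty":-0.1325,"hand":-1},{"tx":-0.03,"ty":-0.1325,"hand":-1},{"tx":-0.03,"ty":-0.1325,"hand":-1},{"hand":-1},{"hand":-1}]'
cat > st.py <<'E'
from h import *
from scipy.spatial.transform import Rotation as R
import sys
s=bot.get_state();q=s['tcp_rot'];r=R.from_quat([*q[1:],q[0]]);p=np.array(s['ee_pos'])
print('t',s['time'],'p',p.round(4),'y',r.as_matrix()[:,1].round(4),'z',r.as_matrix()[:,2].round(4),'gap',s['finger_gap'],'F',np.round(s['force'],1),s['gripper_force'])
if len(sys.argv)>3: print('shares to target',(r.inv().apply(np.array(sys.argv[1:4],float)-p)/.4).round(4))
E
python3 st.py .4335 -.0525 .0665
```

```text
t 0.8 p [0.2873 0.5831 0.2082] y [0.4419 0.8971 0.    ] z [ 0.  0. -1.] gap 0.0880345373778425 F [-0.4  0.4 -0.9] 0.0
shares to target [-1.0301 -1.2638  0.3543]schema error: expected keys rx, ry, rz, tx, ty, tz, hand
```

```bash
python3 -m creep '[{"rx":0,"ry":0,"rz":-0.29,"tx":0,"ty":0,"tz":-0.08,"hand":-1},{"rx":0,"ry":0,"rz":-0.29,"tx":0,"ty":0,"tz":-0.08,"hand":-1},{"rx":0,"ry":0,"rz":-0.29,"tx":0,"ty":0,"tz":-0.08,"hand":-1},{"rx":0,"ry":0,"rz":0,"tx":-0.03,"ty":-0.1325,"tz":0,"hand":-1},{"rx":0,"ry":0,"rz":0,"tx":-0.03,"ty":-0.1325,"tz":0,"hand":-1},{"rx":0,"ry":0,"rz":0,"tx":-0.03,"ty":-0.1325,"tz":0,"hand":-1},{"rx":0,"ry":0,"rz":0,"tx":-0.03,"ty":-0.1325,"tz":0,"hand":-1},{"rx":0,"ry":0,"rz":0,"tx":-0.03,"ty":-0.1325,"tz":0,"hand":-1},{"rx":0,"ry":0,"rz":0,"tx":-0.03,"ty":-0.1325,"tz":0,"hand":-1},{"rx":0,"ry":0,"rz":0,"tx":-0.03,"ty":-0.1325,"tz":0,"hand":-1},{"rx":0,"ry":0,"rz":0,"tx":-0.03,"ty":-0.1325,"tz":0,"hand":-1},{"rx":0,"ry":0,"rz":0,"tx":-0.03,"ty":-0.1325,"tz":0,"hand":-1},{"rx":0,"ry":0,"rz":0,"tx":-0.03,"ty":-0.1325,"tz":0,"hand":-1},{"rx":0,"ry":0,"rz":0,"tx":-0.03,"ty":-0.1325,"tz":0,"hand":-1},{"rx":0,"ry":0,"rz":0,"tx":-0.03,"ty":-0.1325,"tz":0,"hand":-1},{"rx":0,"ry":0,"rz":0,"tx":0,"ty":0,"tz":0,"hand":-1},{"rx":0,"ry":0,"rz":0,"tx":0,"ty":0,"tz":0,"hand":-1}]'
python3 st.py .4335 -.0525 .0665
```

```text
time: 2.92
ee_pos: [0.4297, -0.0526, 0.3042]
tcp_rot: [-0.0, 0.001, 1.0, 0.0]
force: [0.1, 0.7, 0.1]
finger_gap: 0.0882
gripper_force: 0.0
t 2.925 p [ 0.4297 -0.0526  0.3042] y [2.1e-03 1.0e+00 5.0e-04] z [-1.e-04  5.e-04 -1.e+00] gap 0.08816878617179127 F [0.1 0.7 0.1] 0.0
shares to target [-9.400e-03  1.000e-04  5.943e-01]
```

```bash
python3 -m creep '[{"rx":0,"ry":0,"rz":0,"tx":-0.0095,"ty":0,"tz":0.11,"hand":-1},{"rx":0,"ry":0,"rz":0,"tx":0,"ty":0,"tz":0.14,"hand":-1},{"rx":0,"ry":0,"rz":0,"tx":0,"ty":0,"tz":0.14,"hand":-1},{"rx":0,"ry":0,"rz":0,"tx":0,"ty":0,"tz":0.1,"hand":-1},{"rx":0,"ry":0,"rz":0,"tx":0,"ty":0,"tz":0.06,"hand":-1},{"rx":0,"ry":0,"rz":0,"tx":0,"ty":0,"tz":0.044,"hand":-1},{"rx":0,"ry":0,"rz":0,"tx":0,"ty":0,"tz":0,"hand":-1},{"rx":0,"ry":0,"rz":0,"tx":0,"ty":0,"tz":0,"hand":1},{"rx":0,"ry":0,"rz":0,"tx":0,"ty":0,"tz":0,"hand":1},{"rx":0,"ry":0,"rz":0,"tx":0,"ty":0,"tz":0,"hand":1},{"rx":0,"ry":0,"rz":0,"tx":0,"ty":0,"tz":0,"hand":1},{"rx":0,"ry":0,"rz":0,"tx":0,"ty":0,"tz":0,"hand":1}]'
python3 - <<'E'
from h import *
for n in('scene','top'):
    c=cap(n);V=cv2.cvtColor(c['img'],cv2.COLOR_RGB2BGR);V=V[140:240,170:290] if n=='scene' else V[190:260,150:270]
    cv2.imwrite(f'pics/g_{n}.png',cv2.resize(V,(480,V.shape[0]*4),interpolation=2))
a,b=[cv2.imread(f'pics/g_{n}.png') for n in('scene','top')]
h=min(a.shape[0],b.shape[0]);cv2.imwrite('pics/g1.png',cv2.resize(np.hstack([a[:h],b[:h]]),None,fx=.83,fy=.83))
e0=np.arctan2(.0665+.0187-.035,.541-.4335);es=np.linspace(e0,1.85,19)
x=.541-.118*np.cos(es);z=.035+.118*np.sin(es);print(e0);print(np.c_[-np.diff(x),-np.diff(z)].round(5)/.4)
E
```

```text
time: 4.42
ee_pos: [0.4337, -0.0533, 0.0667]
tcp_rot: [0.0, 0.001, 1.0, 0.0]
force: [0.2, 0.6, -0.5]
finger_gap: 0.04
gripper_force: 0.0
0.4368817552558737
[[-0.0106   -0.020575]
 [-0.0122   -0.019675]
 [-0.0137   -0.018675]
 [-0.015125 -0.017525]
 [-0.01645  -0.0163  ]
 [-0.017675 -0.01495 ]
 [-0.0188   -0.013525]
 [-0.0198   -0.012   ]
 [-0.020675 -0.010425]
 [-0.021425 -0.00875 ]
 [-0.02205  -0.00705 ]
 [-0.02255  -0.0053  ]
 [-0.022875 -0.003525]
 [-0.0231   -0.001725]
 [-0.02315   0.0001  ]
 [-0.023075  0.001925]
 [-0.02285   0.003725]
 [-0.0225    0.0055  ]]
```

View pics/g1.png

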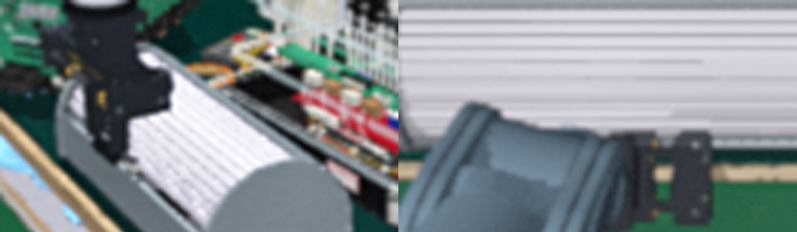

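The fingers are around the bar region, but the gap of 40 mm is under the bar's 44 mm and there is no grip force, so I'm letting them go one row further.

```bash
python3 -m creep '[{"rx":0,"ry":0,"rz":0,"tx":0,"ty":0,"tz":0,"hand":1}]'
```

```text
time: 4.65
ee_pos: [0.4336, -0.0533, 0.0666]
tcp_rot: [-0.0, 0.001, 1.0, -0.0]
force: [-0.5, 0.5, 0.1]
finger_gap: 0.0224
gripper_force: 0.0
```

```bash
python3 -m creep '[{"rx":0,"ry":0,"rz":0,"tx":0,"ty":0,"tz":0,"hand":-1},{"rx":0,"ry":0,"rz":0,"tx":0,"ty":0,"tz":0,"hand":-1},{"rx":0,"ry":0,"rz":0,"tx":0,"ty":0,"tz":0,"hand":-1},{"rx":0,"ry":0,"rz":0,"tx":0,"ty":0,"tz":0,"hand":-1},{"rx":0,"ry":0,"rz":0,"tx":0,"ty":0,"tz":0,"hand":-1},{"rx":0,"ry":0,"rz":0,"tx":0,"ty":0,"tz":0,"hand":-1}]' | grep gap
python3 - <<'E'
from h import *
np.set_printoptions(precision=4,suppress=True)
for n in('scene','top'):
    c=cap(n)
    def bar(t):
        e=.384+t;pts=[]
        for sy in(-.022,.022):
            for a in(-.008,.008):
                for b in(-.008,.008):
                    r=.118+a;pts.append([.541-r*np.cos(e)+b*np.sin(e),-.0525+sy,.035+r*np.sin(e)+b*np.cos(e)])
        return pts
    im=cv2.cvtColor(cv2.cvtColor(cv2.imread(f'pics/{n}1.png'),4),cv2.COLOR_RGB2BGR)
    now=cv2.cvtColor(c['img'],cv2.COLOR_RGB2BGR)
    k=8;u,v=(195,165) if n=='scene' else (190,215)
    out=[]
    for I in(im,now):
        Z=cv2.resize(I[v:v+40,u:u+48],None,fx=k,fy=k,interpolation=cv2.INTER_CUBIC)
        for t,col in((0,(0,0,255)),(.1,(0,255,255)),(.25,(255,0,255))):
            h=cv2.convexHull(((proj(c,bar(t))-[u,v]+.5)*k).astype(np.int32));cv2.polylines(Z,[h],True,col,1)
        q=((proj(c,[.4335,-.0533,.0667])[0]-[u,v]+.5)*k).astype(int);cv2.circle(Z,tuple(map(int,q)),3,(0,255,0),-1)
        out.append(Z)
    cv2.imwrite(f'pics/h_{n}.png',np.hstack(out))
a,b=[cv2.imread(f'pics/h_{n}.png') for n in('scene','top')]
cv2.imwrite('pics/h1.png',cv2.resize(np.vstack([a,b]),(768,600)))
E
```

```text
finger_gap: 0.0801
```

View pics/h1.png

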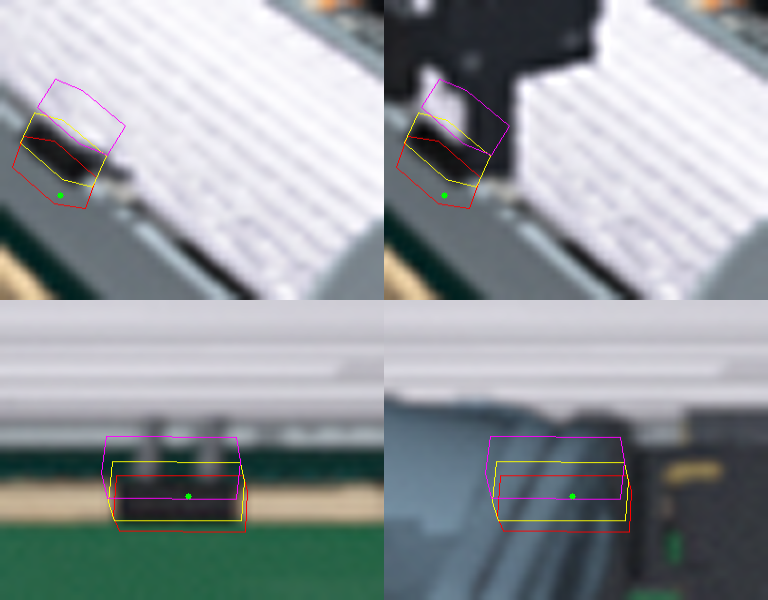

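```bash
python3 - <<'E'
from h import *
np.set_printoptions(precision=3,suppress=True,linewidth=200)
c=cap('scene');P=cloud(c);V=c['img'].max(2)
s=bot.get_state();print(s['ee_pos'],s['finger_gap'])
for v in range(176,200,2):
    print(v,' '.join(f"{u}:{V[v,u]:3d}({P[v,u,0]:.3f},{P[v,u,1]:.3f},{P[v,u,2]:.3f})" for u in range(200,214,2)))
E
```

```text
[ 0.434 -0.053  0.067] 0.0876200538640428
176 200:214(0.467,0.034,0.080) 202:125(0.400,-0.136,0.166) 204: 61(0.406,-0.138,0.166) 206: 39(0.413,-0.137,0.164) 208: 46(0.419,-0.141,0.164) 210: 41(0.438,-0.116,0.149) 212:218(0.486,-0.029,0.101)
178 200:234(0.463,0.026,0.076) 202:207(0.467,0.018,0.078) 204:219(0.468,0.001,0.085) 206: 37(0.423,-0.115,0.145) 208: 43(0.430,-0.116,0.143) 210: 38(0.437,-0.116,0.142) 212:207(0.481,-0.041,0.100)
180 200:168(0.487,0.084,0.037) 202:227(0.463,0.010,0.074) 204:235(0.469,0.003,0.076) 206: 46(0.425,-0.111,0.135) 208: 43(0.430,-0.116,0.136) 210: 40(0.435,-0.120,0.137) 212:219(0.479,-0.044,0.094)
182 200: 23(0.432,-0.042,0.096) 202:145(0.487,0.064,0.037) 204:214(0.461,-0.012,0.076) 206: 47(0.425,-0.110,0.128) 208: 42(0.431,-0.113,0.127) 210: 42(0.439,-0.111,0.124) 212:206(0.473,-0.055,0.091)
184 200: 19(0.427,-0.053,0.094) 202: 19(0.433,-0.058,0.095) 204: 84(0.448,-0.040,0.083) 206: 40(0.424,-0.111,0.120) 208: 44(0.430,-0.113,0.120) 210: 42(0.437,-0.116,0.119) 212:206(0.472,-0.058,0.085)
186 200: 60(0.425,-0.057,0.089) 202: 22(0.426,-0.071,0.095) 204: 2
[... 627 characters left out ...]
0.454,-0.041,0.049) 208:120(0.452,-0.063,0.060) 210:128(0.458,-0.068,0.061) 212: 84(0.484,-0.030,0.036)
194 200:118(0.454,0.015,0.015) 202:114(0.452,-0.008,0.026) 204:113(0.453,-0.025,0.034) 206:114(0.454,-0.040,0.041) 208:116(0.452,-0.062,0.051) 210:139(0.454,-0.076,0.058) 212:135(0.459,-0.082,0.059)
196 200:109(0.451,0.008,0.011) 202:119(0.453,-0.005,0.016) 204:116(0.454,-0.021,0.024) 206:115(0.452,-0.044,0.035) 208:116(0.455,-0.054,0.039) 210:116(0.453,-0.076,0.050) 212:158(0.454,-0.091,0.057)
198 200: 50(0.450,0.008,0.002) 202:110(0.453,-0.004,0.007) 204:120(0.453,-0.023,0.016) 206:116(0.454,-0.038,0.023) 208:117(0.454,-0.057,0.032) 210:116(0.454,-0.073,0.040) 212:116(0.452,-0.095,0.051)
```

The open fingertips actually stand at z≈0.100, about 33 mm above the reported TCP, while the bar top is at 0.097. So the fingers closed above the bar. I'm checking the tip height at a gap of about 50 mm.

```bash
cat > tip.py <<'E'
from h import *
np.set_printoptions(precision=3,suppress=True,linewidth=200)
c=cap('scene');P=cloud(c);V=c['img'].max(2);s=bot.get_state();p=s['ee_pos'];print(p,s['finger_gap'])
m=(V<60)&(abs(P[...,0]-p[0])<.012)&(P[...,1]<p[1]-s['finger_gap']/2+.004)&(P[...,1]>p[1]-s['finger_gap']/2-.03)
Q=P[m&(P[...,2]<p[2]+.08)];i=np.argsort(Q[:,2])[:8];print(Q[i])
E
python3 -m creep '[{"rx":0,"ry":0,"rz":0,"tx":0,"ty":0,"tz":0,"hand":-0.1},{"rx":0,"ry":0,"rz":0,"tx":0,"ty":0,"tz":0,"hand":-0.1},{"rx":0,"ry":0,"rz":0,"tx":0,"ty":0,"tz":0,"hand":-0.1},{"rx":0,"ry":0,"rz":0,"tx":0,"ty":0,"tz":0,"hand":-0.1},{"rx":0,"ry":0,"rz":0,"tx":0,"ty":0,"tz":0,"hand":-0.1}]'; python3 tip.py
```

```text
time: 6.18
ee_pos: [0.4336, -0.0533, 0.0666]
tcp_rot: [-0.0, 0.001, 1.0, -0.0]
force: [0.2, 0.3, -0.1]
finger_gap: 0.0483
gripper_force: 0.0
[ 0.434 -0.053  0.067] 0.048244142279221074
[[ 0.443 -0.1   -0.001]
 [ 0.44  -0.107 -0.001]
 [ 0.443 -0.077 -0.   ]
 [ 0.439 -0.084 -0.   ]
 [ 0.445 -0.08   0.   ]
 [ 0.439 -0.077  0.001]
 [ 0.442 -0.095  0.001]
 [ 0.439 -0.102  0.001]]
```

```bash
python3 - <<'E'
from h import *
np.set_printoptions(precision=3,suppress=True,linewidth=200)
c=cap('scene');P=cloud(c);V=c['img'].max(2);p=bot.get_state()['ee_pos']
m=(V<70)&(abs(P[...,0]-p[0])<.014)&(P[...,1]<-.045)&(P[...,1]>-.12)&(P[...,2]>.05)&(P[...,2]<.14)
for v,u in np.argwhere(m): print((v,u),P[v,u])
E
```

```text
(np.int64(177), np.int64(205)) [ 0.429 -0.095  0.139]
(np.int64(177), np.int64(206)) [ 0.432 -0.097  0.139]
(np.int64(177), np.int64(207)) [ 0.438 -0.09   0.135]
(np.int64(177), np.int64(208)) [ 0.44  -0.095  0.136]
(np.int64(178), np.int64(204)) [ 0.425 -0.094  0.136]
(np.int64(178), np.int64(205)) [ 0.428 -0.096  0.136]
(np.int64(178), np.int64(206)) [ 0.432 -0.095  0.134]
(np.int64(178), np.int64(207)) [ 0.435 -0.097  0.135]
(np.int64(178), np.int64(208)) [ 0.44  -0.093  0.132]
(np.int64(179), np.int64(204)) [ 0.427 -0.09   0.13 ]
(np.int64(179), np.int64(205)) [ 0.428 -0.095  0.131]
(np.int64(179), np.int64(206)) [ 0.431 -0.098  0.132]
(np.int64(179), np.int64(207)) [ 0.436 -0.094  0.129]
(np.int64(179), np.int64(208)) [ 0.439 -0.096  0.129]
(np.int64(180), np.int64(204)) [ 0.424 -0.095  0.129]
(np.int64(180), np.int64(205)) [ 0.429 -0.092  0.126]
(np.int64(180), np.int64(206)) [ 0.432 -0.096  0.127]
(np.int64(180), np.int64(207)) [ 0.436 -0.094  0.125]
(np.int64(180), np.int64(208)) [ 0.44  -0.095  0.125]
(np.int64(181), np.int64(204)) [ 0.424 -0.096  0.126]
(np.int64(181), np.i
[... 2465 characters left out ...]
np.int64(186), np.int64(207)) [ 0.438 -0.088  0.099]
(np.int64(187), np.int64(201)) [ 0.426 -0.062  0.087]
(np.int64(187), np.int64(202)) [ 0.426 -0.073  0.092]
(np.int64(187), np.int64(203)) [ 0.428 -0.077  0.093]
(np.int64(187), np.int64(204)) [ 0.432 -0.076  0.091]
(np.int64(187), np.int64(205)) [ 0.437 -0.073  0.089]
(np.int64(187), np.int64(206)) [ 0.441 -0.071  0.087]
(np.int64(187), np.int64(207)) [ 0.446 -0.07   0.085]
(np.int64(188), np.int64(202)) [ 0.425 -0.074  0.088]
(np.int64(188), np.int64(203)) [ 0.427 -0.077  0.089]
(np.int64(188), np.int64(204)) [ 0.431 -0.077  0.088]
(np.int64(188), np.int64(205)) [ 0.436 -0.074  0.085]
(np.int64(189), np.int64(204)) [ 0.432 -0.074  0.082]
```

The tips stay at z≈0.100 at any gap, so treat them as TCP+33 mm. I'm opening a little, going down 26 mm and closing.

```bash
python3 -m creep '[{"rx":0,"ry":0,"rz":0,"tx":0,"ty":0.002,"tz":0,"hand":-0.6},{"rx":0,"ry":0,"rz":0,"tx":0,"ty":0,"tz":0,"hand":-0.6},{"rx":0,"ry":0,"rz":0,"tx":0,"ty":0,"tz":0,"hand":-0.6},{"rx":0,"ry":0,"rz":0,"tx":0,"ty":0,"tz":0.035,"hand":-0.6},{"rx":0,"ry":0,"rz":0,"tx":0,"ty":0,"tz":0.03,"hand":-0.6},{"rx":0,"ry":0,"rz":0,"tx":0,"ty":0,"tz":0,"hand":1},{"rx":0,"ry":0,"rz":0,"tx":0,"ty":0,"tz":0,"hand":1},{"rx":0,"ry":0,"rz":0,"tx":0,"ty":0,"tz":0,"hand":1},{"rx":0,"ry":0,"rz":0,"tx":0,"ty":0,"tz":0,"hand":1}]'
```

```text
time: 7.4
ee_pos: [0.4339, -0.0525, 0.0408]
tcp_rot: [0.0, 0.001, 1.0, -0.0]
force: [0.2, -0.1, -1.4]
finger_gap: 0.0434
gripper_force: 30.0
```

Pinched (43 mm, 30 N). Now I roll the door back along the arc, watching the force.

```bash
python3 -m creep '[{"rx":0,"ry":0,"rz":0,"tx":-0.011,"ty":0,"tz":-0.0205,"hand":1},{"rx":0,"ry":0,"rz":0,"tx":-0.0125,"ty":0,"tz":-0.0195,"hand":1},{"rx":0,"ry":0,"rz":0,"tx":-0.014,"ty":0,"tz":-0.0185,"hand":1},{"rx":0,"ry":0,"rz":0,"tx":-0.0155,"ty":0,"tz":-0.0175,"hand":1},{"rx":0,"ry":0,"rz":0,"tx":-0.017,"ty":0,"tz":-0.016,"hand":1},{"rx":0,"ry":0,"rz":0,"tx":-0.018,"ty":0,"tz":-0.0145,"hand":1}]'; python3 tip.py | head -1
```

```text
time: 8.15
ee_pos: [0.4684, -0.0523, 0.0834]
tcp_rot: [-0.001, 0.001, 1.0, 0.0]
force: [0.3, 1.7, -7.0]
finger_gap: 0.0438
gripper_force: 30.0
[ 0.47  -0.052  0.084] 0.043604653484086486
```

Forces are low. Continuing over the crest.

```bash
python3 -m creep '[{"rx":0,"ry":0,"rz":0,"tx":-0.019,"ty":0,"tz":-0.013,"hand":1},{"rx":0,"ry":0,"rz":0,"tx":-0.02,"ty":0,"tz":-0.0115,"hand":1},{"rx":0,"ry":0,"rz":0,"tx":-0.021,"ty":0,"tz":-0.01,"hand":1},{"rx":0,"ry":0,"rz":0,"tx":-0.0215,"ty":0,"tz":-0.0085,"hand":1},{"rx":0,"ry":0,"rz":0,"tx":-0.022,"ty":0,"tz":-0.0065,"hand":1},{"rx":0,"ry":0,"rz":0,"tx":-0.0225,"ty":0,"tz":-0.005,"hand":1},{"rx":0,"ry":0,"rz":0,"tx":0,"ty":0,"tz":0,"hand":1}]'; python3 tip.py | head -1
```

```text
time: 9.07
ee_pos: [0.5213, -0.0521, 0.1053]
tcp_rot: [0.002, 0.001, 1.0, 0.0]
force: [2.8, 3.7, -5.6]
finger_gap: 0.0435
gripper_force: 30.0
[ 0.521 -0.052  0.105] 0.043544472572460184
```

```bash
python3 -m creep '[{"rx":0,"ry":0,"rz":0,"tx":-0.023,"ty":0,"tz":-0.003,"hand":1},{"rx":0,"ry":0,"rz":0,"tx":-0.023,"ty":0,"tz":-0.0015,"hand":1},{"rx":0,"ry":0,"rz":0,"tx":-0.023,"ty":0,"tz":0.0005,"hand":1},{"rx":0,"ry":0,"rz":0,"tx":-0.023,"ty":0,"tz":0.0025,"hand":1},{"rx":0,"ry":0,"rz":0,"tx":-0.02,"ty":0,"tz":0.004,"hand":1},{"rx":0,"ry":0,"rz":0,"tx":0,"ty":0,"tz":0,"hand":1},{"rx":0,"ry":0,"rz":0,"tx":0,"ty":0,"tz":0,"hand":1}]'; python3 tip.py | head -1
```

```text
time: 10.0
ee_pos: [0.5649, -0.052, 0.104]
tcp_rot: [0.001, 0.001, 1.0, 0.0]
force: [1.5, 6.1, -5.1]
finger_gap: 0.0437
gripper_force: 30.0
[ 0.565 -0.052  0.104] 0.04354874236860839
```

The door is at ≈1.39 rad. I'm releasing it, lifting, and going over to the sink, turning to its yaw.

```bash
python3 -m creep '[{"rx":0,"ry":0,"rz":0,"tx":0,"ty":0,"tz":0,"hand":-1},{"rx":0,"ry":0,"rz":0,"tx":0,"ty":0,"tz":0,"hand":-1},{"rx":0,"ry":0,"rz":0,"tx":0,"ty":0,"tz":0,"hand":-1},{"rx":0,"ry":0,"rz":0,"tx":0,"ty":0,"tz":-0.06,"hand":-1},{"rx":0,"ry":0,"rz":0,"tx":0,"ty":0,"tz":-0.1,"hand":-1},{"rx":0,"ry":0,"rz":0,"tx":0,"ty":0,"tz":-0.1,"hand":-1},{"rx":0,"ry":0,"rz":0,"tx":0.0265,"ty":-0.13,"tz":0,"hand":-1},{"rx":0,"ry":0,"rz":0,"tx":0.0265,"ty":-0.13,"tz":0,"hand":-1},{"rx":0,"ry":0,"rz":0,"tx":0.0265,"ty":-0.13,"tz":0,"hand":-1},{"rx":0,"ry":0,"rz":0,"tx":0.0265,"ty":-0.13,"tz":0,"hand":-1},{"rx":0,"ry":0,"rz":0,"tx":0.0265,"ty":-0.13,"tz":0,"hand":-1},{"rx":0,"ry":0,"rz":0,"tx":0.0265,"ty":-0.13,"tz":0,"hand":-1},{"rx":0,"ry":0,"rz":0,"tx":0.0265,"ty":-0.13,"tz":0,"hand":-1},{"rx":0,"ry":0,"rz":0.3,"tx":0,"ty":0,"tz":0.06,"hand":-1},{"rx":0,"ry":0,"rz":0.3,"tx":0,"ty":0,"tz":0.06,"hand":-1},{"rx":0,"ry":0,"rz":0.31,"tx":0,"ty":0,"tz":0.06,"hand":-1},{"rx":0,"ry":0,"rz":0,"tx":0,"ty":0,"tz":0,"hand":-1},{"rx":0,"ry":0,"rz":0,"tx":0,"ty":0,"tz":0,"hand":-1}]'
python3 - <<'E'
from h import *
I=[]
for n in('scene','top'):
    c=cap(n,n+'2');I.append(cv2.cvtColor(c['img'],cv2.COLOR_RGB2BGR))
    for t in('heat_sink','stored_sink_center','free_nest_floor','door_handle'):
        for r in bot.recognise(t,n)[:4]: print(n,t,np.round(r['at']),round(r['conf'],2),pt(c,r['at']).round(4))
a=cv2.resize(I[0][135:275,175:315],(560,560),interpolation=2)[:, :400];b=cv2.resize(I[1][160:260,140:360],(800,364),interpolation=2)
a=cv2.resize(I[0][140:270,180:310],(390,390),interpolation=2)
cv2.imwrite('pics/open.png',np.vstack([cv2.resize(I[1][165:250,140:360],(800,309),interpolation=2),np.hstack([cv2.resize(I[0][140:233,170:294],(388,291),interpolation=2),cv2.resize(I[0][200:293,220:344],(412,291),interpolation=2)])]))
E
python3 st.py .491 -.416 -.02
```

```text
time: 12.3
ee_pos: [0.4894, -0.4173, 0.1371]
tcp_rot: [0.001, 0.236, 0.972, -0.0]
force: [-0.4, -0.1, 0.6]
finger_gap: 0.088
gripper_force: 0.0
scene heat_sink [273. 248.] 0.72 [ 0.4908 -0.4175  0.023 ]
scene heat_sink [336. 264.] 0.56 [ 0.602  -0.574   0.0262]
scene heat_sink [250. 233.] 0.49 [ 0.4727 -0.3189  0.0256]
scene stored_sink_center [210. 183.] 0.47 [ 0.4869 -0.0071  0.0649]
scene free_nest_floor [229. 200.] 0.71 [ 0.5062 -0.1211  0.0403]
scene door_handle [233. 174.] 0.92 [0.6158 0.0497 0.0468]
top heat_sink [300. 224.] 0.81 [ 0.4812 -0.3037  0.0077]
top heat_sink [385. 176.] 0.61 [ 0.6274 -0.5587  0.0082]
top stored_sink_center [194. 218.] 0.53 [0.498  0.0071 0.0451]
top free_nest_floor [234. 220.] 0.85 [ 0.4907 -0.1108  0.0389]
top door_handle [212. 192.] 0.83 [ 0.5634 -0.0618  0.1577]
t 12.8 p [ 0.4891 -0.4166  0.1362] y [4.605e-01 8.877e-01 1.000e-04] z [ 2.e-04 -1.e-04 -1.e+00] gap 0.08850722166857328 F [-0.5 -0.5 -0.5] 0.0
shares to target [-0.0034  0.0035  0.3905]
```

View pics/open.png

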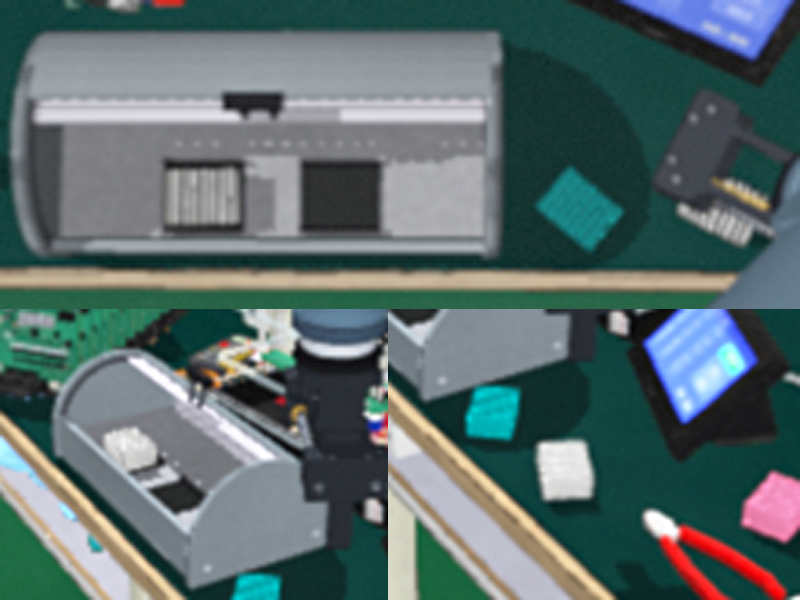

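The empty nest is the right one, top crop (340,196) → pixel (233.5,219); the stored sink is in the left one. I lower part of the way, check the tip height from the camera, and locate the nest.

```bash
python3 -m creep '[{"rx":0,"ry":0,"rz":0,"tx":-0.0035,"ty":0.0035,"tz":0.1,"hand":-1},{"rx":0,"ry":0,"rz":0,"tx":0,"ty":0,"tz":0.1,"hand":-1},{"rx":0,"ry":0,"rz":0,"tx":0,"ty":0,"tz":0.07,"hand":-1},{"rx":0,"ry":0,"rz":0,"tx":0,"ty":0,"tz":0,"hand":-1},{"rx":0,"ry":0,"rz":0,"tx":0,"ty":0,"tz":0,"hand":-1}]'
python3 - <<'E'
from h import *
np.set_printoptions(precision=4,suppress=True,linewidth=200)
c=cap('scene');P=cloud(c);hs=cv2.cvtColor(c['img'],cv2.COLOR_RGB2HSV);p=np.array(bot.get_state()['ee_pos'])
m=(hs[...,2]<60)&(hs[...,1]<90)&(np.hypot(P[...,0]-p[0],P[...,1]-p[1])<.085)&(P[...,2]>.03)&(P[...,2]<.13)
Q=P[m];print(p,len(Q));print(Q[np.argsort(Q[:,2])[:14]])
# sink pale pts
m=(hs[...,1]<45)&(hs[...,2]>150)&(np.hypot(P[...,0]-.491,P[...,1]+.4165)<.05)&(P[...,2]>.015)&(P[...,2]<.05)
Q=P[m];print('sink top',len(Q),np.median(Q,0),cv2.minAreaRect(Q[:,:2].astype(np.float32)))
# nest from top: dark region
c=cap('top');P=cloud(c);hs=cv2.cvtColor(c['img'],cv2.COLOR_RGB2HSV)
m=(hs[...,2]<75)&(P[...,0]>.45)&(P[...,0]<.55)&(P[...,1]>-.17)&(P[...,1]<-.06)&(P[...,2]<.06)&(P[...,2]>.02)
W=np.array([atz(c,q,.038)[:2] for q in np.argwhere(m)[:,::-1]],np.float32);print('nest',len(W),cv2.minAreaRect(W),np.median(P[m],0))
m=(hs[...,2]>150)&(P[...,0]>.45)&(P[...,0]<.55)&(P[...,1]>-.04)&(P[...,1]<.04)&(P[...,2]<.08)&(P[...,2]>.05)
print('stored',np.median(P[m],0),cv2.minAreaRect(P[m][:,:2].astype(np.float32)))
E
```

```text
time: 13.42
ee_pos: [0.4915, -0.4168, 0.0292]
tcp_rot: [0.001, 0.237, 0.971, -0.0]
force: [-0.9, -0.2, -1.0]
finger_gap: 0.0883
gripper_force: 0.0
[ 0.4918 -0.417   0.0296] 78
[[ 0.4653 -0.4677  0.0696]
 [ 0.4723 -0.4722  0.0697]
 [ 0.4623 -0.467   0.0703]
 [ 0.4594 -0.4664  0.0709]
 [ 0.4687 -0.4724  0.0712]
 [ 0.4659 -0.4667  0.0721]
 [ 0.4655 -0.4721  0.0723]
 [ 0.4715 -0.473   0.074 ]
 [ 0.469  -0.4717  0.0741]
 [ 0.4591 -0.4664  0.0745]
 [ 0.4662 -0.4708  0.0746]
 [ 0.4732 -0.4706  0.0753]
 [ 0.46   -0.4698  0.0763]
 [ 0.4688 -0.4717  0.0776]]
sink top 153 [ 0.4846 -0.4309  0.0243] ((0.4910257160663605, -0.41868358850479126), (0.057669736444950104, 0.04195123538374901), 62.18180847167969)
nest 416 ((0.4966146647930145, -0.10817500948905945), (0.05526215210556984, 0.06150296330451965), 0.24596372246742249) [ 0.4979 -0.107   0.0385]
stored [ 0.4604 -0.0034  0.0582] ((0.4844769537448883, 0.00011140108108520508), (0.05987932160496712, 0.07972163707017899), 0.2410978078842163)
```

The tips sit 35–40 mm above the TCP. The nest is at (0.498,-0.107, 0.0385), which agrees with the expected (0.499,-0.107, 0.038). Going down for the grip.

```bash
python3 -m creep '[{"rx":0,"ry":0,"rz":0,"tx":0,"ty":0,"tz":0.06,"hand":-1},{"rx":0,"ry":0,"rz":0,"tx":0,"ty":0,"tz":0.04,"hand":-1},{"rx":0,"ry":0,"rz":0,"tx":0,"ty":0,"tz":0.029,"hand":-1},{"rx":0,"ry":0,"rz":0,"tx":0,"ty":0,"tz":0,"hand":1},{"rx":0,"ry":0,"rz":0,"tx":0,"ty":0,"tz":0,"hand":1},{"rx":0,"ry":0,"rz":0,"tx":0,"ty":0,"tz":0,"hand":1},{"rx":0,"ry":0,"rz":0,"tx":0,"ty":0,"tz":0,"hand":1},{"rx":0,"ry":0,"rz":0,"tx":0,"ty":0,"tz":0,"hand":1},{"rx":0,"ry":0,"rz":0,"tx":0,"ty":0,"tz":0,"hand":1}]'
```

```text
time: 14.65
ee_pos: [0.4913, -0.4163, -0.023]
tcp_rot: [0.0, 0.237, 0.971, -0.0]
force: [-0.7, 1.1, 4.9]
finger_gap: 0.0531
gripper_force: 30.0
```

Gripped (53 mm, 30 N). Lifting, squaring up, and carrying it above the right nest.

```bash
python3 -m creep '[{"rx":0,"ry":0,"rz":0,"tx":0,"ty":0,"tz":-0.06,"hand":1},{"rx":0,"ry":0,"rz":0,"tx":0,"ty":0,"tz":-0.12,"hand":1},{"rx":0,"ry":0,"rz":0,"tx":0,"ty":0,"tz":-0.12,"hand":1},{"rx":0,"ry":0,"rz":0,"tx":0,"ty":0,"tz":-0.12,"hand":1},{"rx":0,"ry":0,"rz":-0.3,"tx":0,"ty":0,"tz":0,"hand":1},{"rx":0,"ry":0,"rz":-0.3,"tx":0,"ty":0,"tz":0,"hand":1},{"rx":0,"ry":0,"rz":-0.31,"tx":0,"ty":0,"tz":0,"hand":1},{"rx":0,"ry":0,"rz":0,"tx":-0.003,"ty":0.1285,"tz":0,"hand":1},{"rx":0,"ry":0,"rz":0,"tx":-0.003,"ty":0.1285,"tz":0,"hand":1},{"rx":0,"ry":0,"rz":0,"tx":-0.003,"ty":0.1285,"tz":0,"hand":1},{"rx":0,"ry":0,"rz":0,"tx":-0.003,"ty":0.1285,"tz":0,"hand":1},{"rx":0,"ry":0,"rz":0,"tx":-0.003,"ty":0.1285,"tz":0,"hand":1},{"rx":0,"ry":0,"rz":0,"tx":-0.003,"ty":0.1285,"tz":0,"hand":1},{"rx":0,"ry":0,"rz":0,"tx":0,"ty":0,"tz":0,"hand":1},{"rx":0,"ry":0,"rz":0,"tx":0,"ty":0,"tz":0,"hand":1}]'
python3 st.py .498 -.107 .0165
python3 - <<'E'
from h import *
np.set_printoptions(precision=4,suppress=True)
I=[]
for n in('scene','top'):
    c=cap(n);P=cloud(c);hs=cv2.cvtColor(c['img'],cv2.COLOR_RGB2HSV)
    m=(hs[...,1]<45)&(hs[...,2]>110)&(abs(P[...,0]-.498)<.06)&(abs(P[...,1]+.107)<.07)&(P[...,2]>.135)&(P[...,2]<.22)
    Q=P[m];print(n,len(Q),Q.mean(0),np.percentile(Q,5,0),np.percentile(Q,95,0))
    I.append(cv2.resize(cv2.cvtColor(c['img'],4)[130:230,170:290],(396,330),interpolation=2))
cv2.imwrite('pics/hold.png',np.hstack(I))
E
```

```text
time: 16.52
ee_pos: [0.4989, -0.1084, 0.1453]
tcp_rot: [0.0, 0.001, 1.0, -0.0]
force: [-0.2, -0.3, -1.5]
finger_gap: 0.0529
gripper_force: 30.0
t 16.525 p [ 0.4989 -0.1084  0.1453] y [ 2.6e-03  1.0e+00 -6.0e-04] z [ 1.e-03 -6.e-04 -1.e+00] gap 0.052890509764161986 F [-0.2 -0.3 -1.5] 29.999827360734344
shares to target [0.0025 0.0036 0.322 ]
scene 135 [ 0.4897 -0.1125  0.1861] [ 0.4797 -0.1377  0.1718] [ 0.5156 -0.0841  0.1964]<stdin>:7: RuntimeWarning: Mean of empty slice.
  ret = um.true_divide(
Traceback (most recent call last):
IndexError: index -1 is out of bounds for axis 0 with size 0
```

The held sink is centred at about (0.499,-0.110) with its bottom at ≈0.168, as expected. Lowering into the nest.

```bash
python3 -m creep '[{"rx":0,"ry":0,"rz":0,"tx":0.001,"ty":0.004,"tz":0.09,"hand":1},{"rx":0,"ry":0,"rz":0,"tx":0,"ty":0,"tz":0.09,"hand":1},{"rx":0,"ry":0,"rz":0,"tx":0,"ty":0,"tz":0.06,"hand":1},{"rx":0,"ry":0,"rz":0,"tx":0,"ty":0,"tz":0.03,"hand":1},{"rx":0,"ry":0,"rz":0,"tx":0,"ty":0,"tz":0.02,"hand":1},{"rx":0,"ry":0,"rz":0,"tx":0,"ty":0,"tz":0.015,"hand":1},{"rx":0,"ry":0,"rz":0,"tx":0,"ty":0,"tz":0.01,"hand":1},{"rx":0,"ry":0,"rz":0,"tx":0,"ty":0,"tz":0.007,"hand":1},{"rx":0,"ry":0,"rz":0,"tx":0,"ty":0,"tz":0,"hand":1}]'
python3 - <<'E'
from h import *
np.set_printoptions(precision=4,suppress=True)
I=[]
for n in('scene','top'):
    c=cap(n);P=cloud(c);hs=cv2.cvtColor(c['img'],cv2.COLOR_RGB2HSV)
    m=(hs[...,1]<45)&(hs[...,2]>110)&(abs(P[...,0]-.5)<.035)&(abs(P[...,1]+.107)<.045)&(P[...,2]>.043)&(P[...,2]<.09)
    Q=P[m];print(n,len(Q),len(Q) and (Q.mean(0),np.percentile(Q,5,0),np.percentile(Q,95,0)))
    I.append(cv2.resize(cv2.cvtColor(c['img'],4)[130:230,170:290],(396,330),interpolation=2))
cv2.imwrite('pics/hold.png',np.hstack(I))
E
```

```text
time: 17.75
ee_pos: [0.4985, -0.106, 0.0157]
tcp_rot: [0.0, 0.001, 1.0, -0.0]
force: [0.0, -0.2, -1.2]
finger_gap: 0.0528
gripper_force: 30.0
scene 122 (array([ 0.4886, -0.1098,  0.0595]), array([ 0.4778, -0.1349,  0.0454]), array([ 0.5154, -0.0809,  0.0678]))
top 0 0
```

View pics/hold.png

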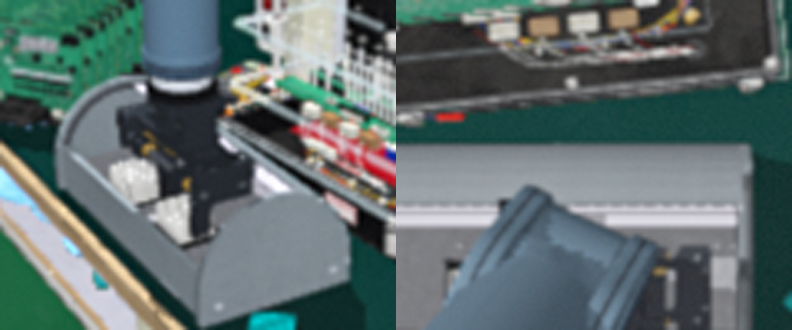

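The sink is held over the nest with no contact yet. I lower 2 mm, release, rise, and move forward clear of the cameras.

```bash
python3 -m creep '[{"rx":0,"ry":0,"rz":0,"tx":0,"ty":0,"tz":0.004,"hand":1},{"rx":0,"ry":0,"rz":0,"tx":0,"ty":0,"tz":0,"hand":1},{"rx":0,"ry":0,"rz":0,"tx":0,"ty":0,"tz":0,"hand":-0.6},{"rx":0,"ry":0,"rz":0,"tx":0,"ty":0,"tz":0,"hand":-0.6},{"rx":0,"ry":0,"rz":0,"tx":0,"ty":0,"tz":0,"hand":-0.6},{"rx":0,"ry":0,"rz":0,"tx":0,"ty":0,"tz":-0.03,"hand":-0.6},{"rx":0,"ry":0,"rz":0,"tx":0,"ty":0,"tz":-0.08,"hand":-0.6},{"rx":0,"ry":0,"rz":0,"tx":0,"ty":0,"tz":-0.14,"hand":-0.6},{"rx":0,"ry":0,"rz":0,"tx":0,"ty":0,"tz":-0.14,"hand":-0.6},{"rx":0,"ry":0,"rz":0,"tx":0,"ty":0.14,"tz":-0.04,"hand":-0.6},{"rx":0,"ry":0,"rz":0,"tx":0,"ty":0.14,"tz":0,"hand":-0.6},{"rx":0,"ry":0,"rz":0,"tx":0,"ty":0.14,"tz":0,"hand":-0.6},{"rx":0,"ry":0,"rz":0,"tx":0,"ty":0.14,"tz":0,"hand":-0.6},{"rx":0,"ry":0,"rz":0,"tx":0,"ty":0.14,"tz":0,"hand":-0.6},{"rx":0,"ry":0,"rz":0,"tx":0,"ty":0,"tz":0,"hand":-0.6},{"rx":0,"ry":0,"rz":0,"tx":0,"ty":0,"tz":0,"hand":-0.6}]'
python3 - <<'E'
from h import *
np.set_printoptions(precision=4,suppress=True)
I=[]
for n in('scene','top'):
    c=cap(n);P=cloud(c);hs=cv2.cvtColor(c['img'],cv2.COLOR_RGB2HSV)
    for nm,y0 in(('placed',-.107),('stored',.003)):
        m=(hs[...,1]<45)&(hs[...,2]>120)&(abs(P[...,0]-.5)<.033)&(abs(P[...,1]-y0)<.04)&(P[...,2]>.045)&(P[...,2]<.09)
        Q=P[m];print(n,nm,len(Q),len(Q) and (Q.mean(0),np.percentile(Q,3,0),np.percentile(Q,97,0)))
    h=(hs[...,2]<60)&(P[...,2]>.135)&(P[...,2]<.18)&(abs(P[...,1]+.052)<.035)&(P[...,0]>.5)&(P[...,0]<.62);Q=P[h];print('handle',len(Q),len(Q) and (Q.mean(0),Q.min(0),Q.max(0)))
    I.append(cv2.resize(cv2.cvtColor(c['img'],4)[130:230,170:290] if n=='scene' else cv2.cvtColor(c['img'],4)[160:260,140:260],(396,330),interpolation=2))
cv2.imwrite('pics/placed.png',np.hstack(I))
E
python3 st.py .565 -.052 .104
```

```text
time: 19.85
ee_pos: [0.4991, 0.173, 0.1864]
tcp_rot: [0.0, 0.001, 1.0, -0.0]
force: [-0.3, 0.1, -0.1]
finger_gap: 0.0705
gripper_force: 0.0
scene placed 167 (array([ 0.496 , -0.1147,  0.0597]), array([ 0.4777, -0.136 ,  0.0461]), array([ 0.5193, -0.0802,  0.0663]))
scene stored 148 (array([ 0.4921, -0.0076,  0.0589]), array([ 0.4741, -0.0296,  0.0457]), array([0.5147, 0.026 , 0.0664]))
handle 30 (array([ 0.5593, -0.0564,  0.1547]), array([ 0.5545, -0.0758,  0.1449]), array([ 0.5669, -0.0336,  0.1602]))
top placed 159 (array([ 0.4998, -0.1059,  0.0569]), array([ 0.4807, -0.1317,  0.0451]), array([ 0.5182, -0.0804,  0.0671]))
top stored 194 (array([0.4955, 0.0006, 0.0573]), array([ 0.4773, -0.0264,  0.0454]), array([0.5145, 0.0254, 0.0675]))
handle 63 (array([ 0.5623, -0.0528,  0.1574]), array([ 0.5563, -0.0713,  0.1501]), array([ 0.5668, -0.0341,  0.1634]))
t 19.95 p [0.4992 0.1721 0.1863] y [ 4.9e-03  1.0e+00 -6.0e-04] z [ 2.e-04 -6.e-04 -1.e+00] gap 0.07069138955916375 F [-0.5 -0.6 -0.7] 0.0
shares to target [-0.1671 -0.5592  0.2062]
```

View pics/placed.png

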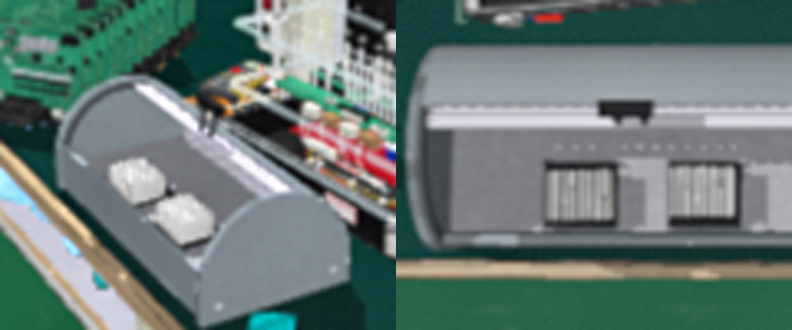

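The sink sits flat and square in the right nest, with its top at the same height as the stored one at ≈0.066. The handle bar is at (0.563,-0.053), top ≈0.16. Going back to re-pinch it.

```bash
python3 -m creep '[{"rx":0,"ry":0,"rz":0,"tx":-0.0325,"ty":-0.112,"tz":0,"hand":-0.8},{"rx":0,"ry":0,"rz":0,"tx":-0.0325,"ty":-0.112,"tz":0,"hand":-0.8},{"rx":0,"ry":0,"rz":0,"tx":-0.0325,"ty":-0.112,"tz":0,"hand":-0.8},{"rx":0,"ry":0,"rz":0,"tx":-0.0325,"ty":-0.112,"tz":0,"hand":-0.8},{"rx":0,"ry":0,"rz":0,"tx":-0.0325,"ty":-0.112,"tz":0,"hand":-0.8},{"rx":0,"ry":0,"rz":0,"tx":0,"ty":0,"tz":0.08,"hand":-0.8},{"rx":0,"ry":0,"rz":0,"tx":0,"ty":0,"tz":0.08,"hand":-0.8},{"rx":0,"ry":0,"rz":0,"tx":0,"ty":0,"tz":0.045,"hand":-0.8},{"rx":0,"ry":0,"rz":0,"tx":0,"ty":0,"tz":0,"hand":1},{"rx":0,"ry":0,"rz":0,"tx":0,"ty":0,"tz":0,"hand":1},{"rx":0,"ry":0,"rz":0,"tx":0,"ty":0,"tz":0,"hand":1},{"rx":0,"ry":0,"rz":0,"tx":0,"ty":0,"tz":0,"hand":1},{"rx":0,"ry":0,"rz":0,"tx":0,"ty":0,"tz":0,"hand":1}]'
python3 - <<'E'
from h import *
p=bot.get_state()['ee_pos'];e0=np.arccos((.541-p[0])/.118);es=np.linspace(e0,.37,19)
x=.541-.118*np.cos(es);z=.118*np.sin(es);print(e0,p[2]-z[0]);print((np.c_[-np.diff(x),-np.diff(z)]/.4).round(4).tolist())
E
```

```text
time: 21.58
ee_pos: [0.5643, -0.0519, 0.105]
tcp_rot: [0.001, 0.002, 1.0, -0.001]
force: [-0.5, -5.1, 4.2]
finger_gap: 0.0433
gripper_force: 30.0
1.7695265914361997 -0.0107255796351034
[[0.0226, -0.0037], [0.0229, -0.0019], [0.0229, -0.0001], [0.0229, 0.0017], [0.0227, 0.0035], [0.0223, 0.0052], [0.0219, 0.0069], [0.0213, 0.0086], [0.0205, 0.0102], [0.0197, 0.0118], [0.0187, 0.0133], [0.0176, 0.0147], [0.0164, 0.016], [0.0151, 0.0172], [0.0137, 0.0184], [0.0123, 0.0194], [0.0107, 0.0203], [0.0091, 0.021]]
```

```bash
python3 -m creep '[{"rx":0,"ry":0,"rz":0,"tx":0.0225,"ty":0,"tz":-0.0035,"hand":1},{"rx":0,"ry":0,"rz":0,"tx":0.023,"ty":0,"tz":-0.002,"hand":1},{"rx":0,"ry":0,"rz":0,"tx":0.023,"ty":0,"tz":0,"hand":1},{"rx":0,"ry":0,"rz":0,"tx":0.023,"ty":0,"tz":0.0015,"hand":1},{"rx":0,"ry":0,"rz":0,"tx":0.0225,"ty":0,"tz":0.0035,"hand":1},{"rx":0,"ry":0,"rz":0,"tx":0.0225,"ty":0,"tz":0.005,"hand":1},{"rx":0,"ry":0,"rz":0,"tx":0.022,"ty":0,"tz":0.007,"hand":1},{"rx":0,"ry":0,"rz":0,"tx":0.0215,"ty":0,"tz":0.0085,"hand":1},{"rx":0,"ry":0,"rz":0,"tx":0.0205,"ty":0,"tz":0.01,"hand":1}]'
```

```text
time: 22.7
ee_pos: [0.4859, -0.0522, 0.0941]
tcp_rot: [0.003, 0.002, 1.0, -0.001]
force: [0.1, -7.0, 11.5]
finger_gap: 0.0437
gripper_force: 30.0
```

```bash
python3 -m creep '[{"rx":0,"ry":0,"rz":0,"tx":0.0195,"ty":0,"tz":0.012,"hand":1},{"rx":0,"ry":0,"rz":0,"tx":0.0185,"ty":0,"tz":0.0135,"hand":1},{"rx":0,"ry":0,"rz":0,"tx":0.0175,"ty":0,"tz":0.0145,"hand":1},{"rx":0,"ry":0,"rz":0,"tx":0.0165,"ty":0,"tz":0.016,"hand":1},{"rx":0,"ry":0,"rz":0,"tx":0.015,"ty":0,"tz":0.017,"hand":1},{"rx":0,"ry":0,"rz":0,"tx":0.0135,"ty":0,"tz":0.0185,"hand":1},{"rx":0,"ry":0,"rz":0,"tx":0.0125,"ty":0,"tz":0.0195,"hand":1},{"rx":0,"ry":0,"rz":0,"tx":0,"ty":0,"tz":0,"hand":1}]'; python3 st.py .4315 -.0525 .032
```

```text
time: 23.7
ee_pos: [0.4383, -0.0524, 0.0477]
tcp_rot: [0.001, 0.002, 1.0, -0.001]
force: [-0.5, -9.9, -1.7]
finger_gap: 0.0436
gripper_force: 30.0
t 23.7 p [ 0.4383 -0.0524  0.0477] y [ 0.0047  1.     -0.0026] z [ 0.0012 -0.0026 -1.    ] gap 0.04358547748128018 F [-0.5 -9.9 -1.7] 30.002791732549667
shares to target [ 0.017  -0.0002  0.0391]
```

```bash
python3 -m creep '[{"rx":0,"ry":0,"rz":0,"tx":0.0095,"ty":0,"tz":0.019,"hand":1},{"rx":0,"ry":0,"rz":0,"tx":0.007,"ty":0,"tz":0.0165,"hand":1},{"rx":0,"ry":0,"rz":0,"tx":0.001,"ty":0,"tz":0.004,"hand":1},{"rx":0,"ry":0,"rz":0,"tx":0,"ty":0,"tz":0,"hand":1}]'
```

```text
time: 24.2
ee_pos: [0.4308, -0.0525, 0.0319]
tcp_rot: [0.0, 0.002, 1.0, -0.001]
force: [-1.4, -10.8, -0.3]
finger_gap: 0.043
gripper_force: 30.0
```

```bash
python3 -m creep '[{"rx":0,"ry":0,"rz":0,"tx":0.0015,"ty":0,"tz":0.005,"hand":1},{"rx":0,"ry":0,"rz":0,"tx":0,"ty":0,"tz":0,"hand":1}]'; python3 -m creep '[{"rx":0,"ry":0,"rz":0,"tx":0.0015,"ty":0,"tz":0.005,"hand":1},{"rx":0,"ry":0,"rz":0,"tx":0,"ty":0,"tz":0,"hand":1}]'
```

```text
time: 24.45
ee_pos: [0.4304, -0.0524, 0.0304]
tcp_rot: [0.0, 0.003, 1.0, -0.001]
force: [-4.0, -10.2, 9.9]
finger_gap: 0.0432
gripper_force: 30.0
time: 24.7
ee_pos: [0.4308, -0.0524, 0.0296]
tcp_rot: [0.001, 0.003, 1.0, -0.001]
force: [-6.3, -9.7, 27.4]
finger_gap: 0.0433
gripper_force: 30.0
```

The end stop is felt (27 N). Releasing, lifting clear and checking.

```bash
python3 -m creep '[{"rx":0,"ry":0,"rz":0,"tx":0,"ty":0,"tz":-0.004,"hand":1},{"rx":0,"ry":0,"rz":0,"tx":0,"ty":0,"tz":0,"hand":-0.8},{"rx":0,"ry":0,"rz":0,"tx":0,"ty":0,"tz":0,"hand":-0.8},{"rx":0,"ry":0,"rz":0,"tx":0,"ty":0,"tz":0,"hand":-0.8},{"rx":0,"ry":0,"rz":0,"tx":0,"ty":0,"tz":0,"hand":-0.8},{"rx":0,"ry":0,"rz":0,"tx":0,"ty":0,"tz":-0.05,"hand":-0.8},{"rx":0,"ry":0,"rz":0,"tx":0,"ty":0,"tz":-0.12,"hand":-0.8},{"rx":0,"ry":0,"rz":0,"tx":0,"ty":0,"tz":-0.14,"hand":-0.8},{"rx":0,"ry":0,"rz":0,"tx":0,"ty":0,"tz":-0.14,"hand":-0.8},{"rx":0,"ry":0,"rz":0,"tx":0,"ty":0.14,"tz":-0.05,"hand":-0.8},{"rx":0,"ry":0,"rz":0,"tx":0,"ty":0.14,"tz":0,"hand":-0.8},{"rx":0,"ry":0,"rz":0,"tx":0,"ty":0.14,"tz":0,"hand":-0.8},{"rx":0,"ry":0,"rz":0,"tx":0,"ty":0.14,"tz":0,"hand":-0.8},{"rx":0,"ry":0,"rz":0,"tx":0,"ty":0.1,"tz":0,"hand":-0.8},{"rx":0,"ry":0,"rz":0,"tx":0,"ty":0,"tz":0,"hand":-0.8},{"rx":0,"ry":0,"rz":0,"tx":0,"ty":0,"tz":0,"hand":-0.8}]'
python3 - <<'E'
from h import *
np.set_printoptions(precision=4,suppress=True)
I=[]
for n in('scene','top'):
    c=cap(n);P=cloud(c);hs=cv2.cvtColor(c['img'],cv2.COLOR_RGB2HSV)
    h=(hs[...,2]<60)&(P[...,2]>.06)&(P[...,2]<.13)&(abs(P[...,1]+.052)<.028)&(P[...,0]>.41)&(P[...,0]<.45);Q=P[h];print('handle',len(Q),len(Q) and (Q.mean(0),Q.min(0),Q.max(0)))
    I.append(cv2.resize(cv2.cvtColor(c['img'],4)[130:230,170:290] if n=='scene' else cv2.cvtColor(c['img'],4)[160:260,140:260],(396,330),interpolation=2))
cv2.imwrite('pics/closed.png',np.hstack(I))
E
```

```text
time: 26.7
ee_pos: [0.4304, 0.2131, 0.2292]
tcp_rot: [-0.0, 0.001, 1.0, -0.0]
force: [0.1, -1.0, 1.3]
finger_gap: 0.0793
gripper_force: 0.0
handle 37 (array([ 0.4263, -0.0628,  0.0841]), array([ 0.4191, -0.0785,  0.0762]), array([ 0.4404, -0.0377,  0.0894]))
handle 77 (array([ 0.429 , -0.0532,  0.0856]), array([ 0.4224, -0.0723,  0.0704]), array([ 0.447 , -0.0331,  0.0915]))
```

View pics/closed.png

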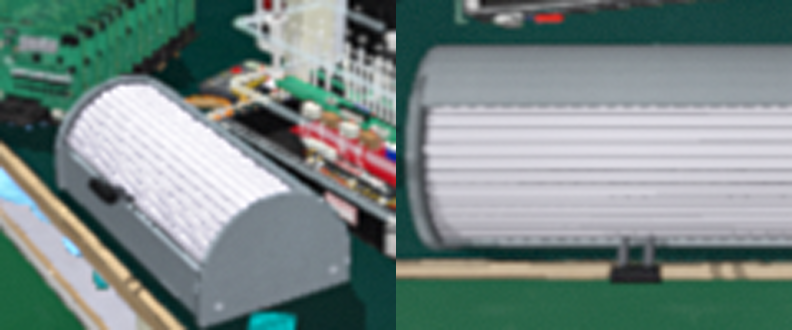

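The door is down on its stop: the handle is about 9 mm lower than at the start (mean z ≈0.086), and the arm is clear. Handing in.

```bash
python3 -c "from bench import bot; print(bot.finish_job())"
```

```text
the job is handed in; nothing more can be done
None
```

I rolled the door back, set the loose heat sink flat and square in the right-hand nest, rolled the door down to its stop and handed the job in at about 27 s; the hand-in call returned no verdict.

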